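# Set the pointing gauge over the relief and hold its needle out

### The arm

A 6-joint arm with a two-finger parallel gripper is mounted at the origin on the work surface. World frame = base frame: x ahead of the robot, y to its left, z up, the work surface at z = 0. Lengths are in m, angles in rad, forces in N, time in s.
With the tool pointing down it reaches from about 0.275 to 0.825 m from the base axis. Payload 5.2 kg.
Tool frame: the origin (TCP) lies between the finger pads; the fingertips stand 22 mm ahead of it and the grasp point (between the pads) lies 3 mm ahead of it; z points along the fingers, y is the line along which they close (so a half turn about z gives the same grasp; the last joint's range is limited). The gripper opens to 93 mm and grips with 3 to 60 N. Pads are 15 mm wide; open, the fingers measure 128 mm over their backs; the gripper's body (75 mm by 188 mm) begins 65 mm behind the grasp point.
Start: joints at [1.06, 0.259, 1.535, -0, 1.348, -0.203], TCP at [0.167, 0.524, 0.241] pointing down, gripper open.
Joint ranges: [-3.14, 3.14], [-0.91, 2.08], [0.19, 2.58], [-1.22, 4.36], [0.22, 2.71], [-3.12, 3.12]. Speed limits (rad/s): [2.57, 2.57, 3.14, 3.14, 3.14, 3.14].

### API

Orientations are given as a unit quaternion [x, y, z, w].
In Python, from cell import get_obs, cams, ticket gives the robot as it stands. The module is installed in compiled form; this text tells all that it offers.
- The arm moves only by the tool send_rows, never from a script. Its argument "moves" is a list of rows, each a list of 7 numbers: the turn, a rotation vector about the world's x, y, z in degrees, then the shift along the world's x, y, z in m, then the opening, from 0 (shut) to 1 (fully open). In form: [[rx, ry, rz, tx, ty, tz, jaw], ...]. A call has exactly 5 rows; each row is the pose to reach, as a shift and turn from the pose commanded when the call began; what a row does not reach only later rows make up. A row lasts 1/12 s, in which the tool goes at most 41.7 mm and 7.16 degrees, less where a joint would pass 70% of its speed; a pose out of reach is approached as far as the arm can. A call with a gripper value outside its range is refused whole. The fingers move at their own pace and stop on an object; "grip_force" is the grip in N (left out, the last holds). Time passes only in rows, so rows that repeat a pose let the fingers close, or fill a call up. It gives the time, the measured TCP pose, the force, the opening and the grip force at its end, in the units of the state.
- get_obs(): the state, without advancing time (a new reading comes with each control period).
- cams.grab_frame(name): name is "scene" or "top" or "wrist"; returns the picture (480x640x3 uint8, red, green, blue); there is no depth.
- cams.get_calibration(name): a dict with "camera_matrix" (3x3 intrinsics, pixels), "xyz" and "attitude" of the camera in the world. Camera axes: x right, y up, looking along -z (the intrinsics and any distortion apply to the point x, -y, -z); pixel columns grow to the right and rows downward; lengths in m; the calibration is good to about 2 mm. A picture is of the moment at which its call begins: read the wrist's pose just before it. get_calibration takes no time and is no camera call; for the wrist camera it gives the pose at the moment of the call.
- ticket.finish_job(): hands the job in; it is judged then, once.
The state is a dict: "time_s": time; "qpos": joint angles; "dq": joint speeds; "joint_efforts": joint torques, N m; "eef_pos": TCP position; "tool_rot": TCP orientation; "force": force on the tool from outside, world axes, zero at the start; "moment": the same for the moment, N m; "width": finger opening in m; "finger_force": force on a finger pad.
Only numpy, scipy, OpenCV 4.12 (cv2) and the standard library are available. Lean on these libraries where they do the work, as an engineer would, in place of code of your own. Each camera call takes 0.05 s, during which the arm holds its last target. There are 200 camera calls.

### The job

Bring the pointing gauge to the marble relief: push its slide along the rail by the blue tab until it clicks home at the green mark, then press the red release button on the slide fully down. Then take the orange knob and pull the telescoping needle out, past the first stop, to its second stop, and finish still holding it there by the knob, fully out against its return spring. Leave the relief panel and the other things on the bench where they are.

Things in the scene. Friction and masses are not known exactly. Their poses are not given: they have to be found in the camera images.
- gauge: Pointing gauge, screwed down: grey base plate 130 x 360 x 12 mm with two steel rails along its own y. Origin: under the plate, on the bench. Own z up; the slide is pushed home along own +y; the telescope is pulled out along own -x (roughly to the robot), over the relief panel. A green mark on the plate's +x edge shows where the slide stands when home.
- slide (a joint): Travel of the slide along the gauge's own +y, in m: starts between 0 and 0.045; 0.110 is home, against its end stop. A spring click lies before it: resistance (about 6 to 8 N) from 0.092 to 0.100, then it springs forward and stays home; from about 0.105 on it is engaged. Elsewhere it slides with about 1 N.
- slide_mid (a point): Middle of the slide's top, 56 mm above the bench: a black block 85 (x) x 60 (y) mm. On it lies an aluminium sleeve of 30 mm diameter along x, axis 71 mm above the bench, from 56 mm on the -x side to 40 mm on the +x side of this point.
- tab (a point): Middle of the upper edge of the blue push tab on the slide's -y side, 95 mm above the bench: an upright plate 34 mm along x, 8 mm thick along y, standing 48 mm high (47 to 95 mm above the bench), 59 mm from the slide's centre line; free on its -y side, and 40 mm of room between it and the sleeve.
- button (a joint): How far the red release button is pressed, in m: 0 up (start), 0.006 fully down. It takes about 3 to 4 N and stays down. Up, it locks the telescope; from 0.0045 the telescope is free.
- button_top (a point): Centre of the top of the red round button (22 mm diameter) on top of the sleeve, 101 mm above the bench when up, 95 mm when down; it stands in a black housing whose top is 91 mm above the bench. 10 mm on the -x side of the slide's centre.
- telescope (a joint): How far the telescope is pulled out along the gauge's own -x, in m: 0 in (start), first stop (a spring click, about 5 N more to pull through) at 0.035 to 0.050, second stop (firm end) at 0.085. A return spring pulls it back in all the way, 2 N when in and 4 N when out; nothing latches it at the second stop.
- knob: Orange upright round knob on the telescope's end together with its dark collar and the bent steel needle. Its origin is not on the knob: use point knob_grip. The needle reaches 55 mm beyond the knob on the -x side and down to 40 mm above the bench.
- knob_grip (a point): Point on the orange knob's axis to grip, 108 mm above the bench. The knob is an upright cylinder of 20 mm diameter; its free part runs from 85 to 125 mm above the bench. 80 mm on the -x side of the slide's centre when the telescope is in; moves with it.
- panel: Marble relief panel, 180 x 220 x 22 mm (relief up to 30 mm), 1.9 kg or so, lying loose on the bench under the telescope on the gauge's -x side; origin: centre of its underside. Not to be moved.
- chisel: Carving chisel, red handle, 185 mm long, 20 mm thick, lying on the panel. Leave alone. Origin: where the handle meets the shaft, on its underside.
- gouge: Wooden-handled gouge, 185 mm, lying on the bench to the right. Leave alone.
- offcut: Marble offcut, 50 x 45 x 30 mm, beside the panel on the gauge's -y side. Leave alone. Origin: centre of its underside.
- mallet: Carver's hammer lying on the bench to the left. Leave alone.
- dust_brush: Dusting brush lying on the bench to the right. Leave alone.
- spray: Green spray bottle with white head, 200 mm high, standing on the left. Leave alone.
- wax_jar: Wax jar, 60 mm diameter and 60 mm high, standing on the right. Leave alone.

How it is judged:
By the outcome, as a careful person would: the job done as asked, in the order asked, and still so for the second after the job is handed in, while the arm keeps its last pose, push and grip.
It also fails if it takes over 58 s, if anything falls off the work surface, if the arm or the gripper's body presses on something with over 40 N, if the wrist force passes 120 N, or if a joint passes its speed limit or range.

## Working session

There is one attempt and no reset: what is moved stays moved. The work goes in short steps, Python scripts to look and compute and a tool call to move; the robot and the scene stay as the last step left them, time stands still between calls to the robot, and variables do not carry over. Pictures are saved under pics/ and viewed, at most 10 in all, crops included, and the job is handed in when it is done.

Besides the shell and the picture viewer there is one more tool, called after "Emit:" by a JSON object that holds its "api" and its "payload". send_rows: Moves the arm, as the interface text tells. Its arguments: {"type":"object","properties":{"moves":{"type":"array","items":{"type":"array","items":{"type":"number"}}},"grip_force":{"type":"number"}},"required":["moves"]}

```bash
mkdir -p pics
cat > h.py <<'E'
import numpy as np, cv2
from cell import get_obs, cams, ticket
from scipy.spatial.transform import Rotation as R
def cal(n):
    c=cams.get_calibration(n); return c
def rot(a):
    a=np.array(a,float); return a if a.shape==(3,3) else R.from_quat(a).as_matrix()
def ray(c,u,v):
    K=np.array(c["camera_matrix"]); d=np.linalg.inv(K)@[u,v,1]
    d=rot(c["attitude"])@np.array([d[0],-d[1],-d[2]]); return np.array(c["xyz"]),d
def onz(c,u,v,z):
    o,d=ray(c,u,v); return o+d*(z-o[2])/d[2]
def proj(c,p):
    q=rot(c["attitude"]).T@(np.array(p)-np.array(c["xyz"])); q=np.array(c["camera_matrix"])@[q[0],-q[1],-q[2]]; return q[:2]/q[2]
def grab(n,f):
    im=cams.grab_frame(n); cv2.imwrite("pics/"+f,im[...,::-1]); return im
E
python3 - <<'E'
from h import *
for n in("scene","top"):
    print(cal(n)); grab(n,n+"0.png")
print(get_obs())
E
```

```text
{'camera_matrix': array([[489.74409799,   0.        , 319.26348239],
       [  0.        , 489.74409799, 242.12444593],
       [  0.        ,   0.        ,   1.        ]]), 'xyz': array([1.31539306, 0.578877  , 1.0082833 ]), 'attitude': array([0.1773048 , 0.36104996, 0.82884675, 0.38886888])}
{'camera_matrix': array([[434.44496974,   0.        , 316.27692868],
       [  0.        , 434.44496974, 243.26533096],
       [  0.        ,   0.        ,   1.        ]]), 'xyz': array([ 0.39541247, -0.02843595,  1.09654209]), 'attitude': array([ 0.0495481 , -0.05623675, -0.69797647,  0.71218766])}
{'time_s': 0.1, 'qpos': array([ 1.06019452e+00,  2.59269769e-01,  1.53598681e+00, -1.78807237e-05,
        1.34800195e+00, -2.02796859e-01]), 'dq': array([-6.60646153e-04, -1.32027606e-03, -1.39484632e-03, -4.89583386e-04,
        8.41239703e-04,  6.68768452e-05]), 'joint_efforts': array([ 1.60095595e-03, -4.38208508e+01, -2.84645873e+01,  7.19228410e-02,
        3.62203585e-02, -7.05576372e-05]), 'eef_pos': array([0.16638125, 0.52374085, 0.23989572]), 'tool_rot': array([ 1.53293625e-01,  9.88180333e-01, -7.83550958e-04, -2.82678464e-04]), 'force': array([ 0.18089522, -0.42075827, -0.41697379]), 'moment': array([ 0.0268653 , -0.00524716, -0.04547814]), 'finger_force': 0.0, 'width': 0.09298808665724576}
```

View pics/top0.png

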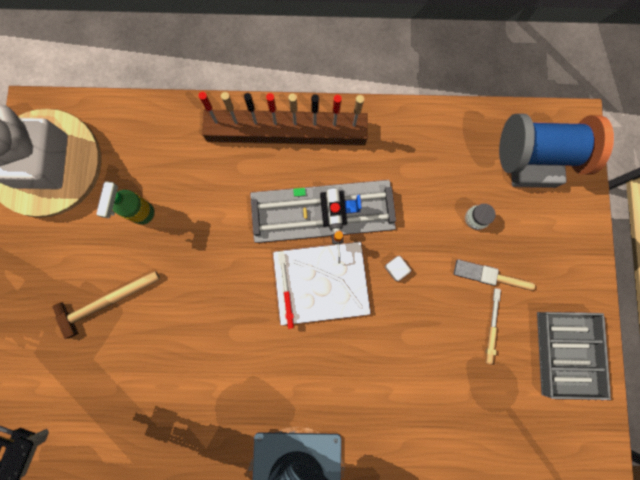

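View pics/scene0.png

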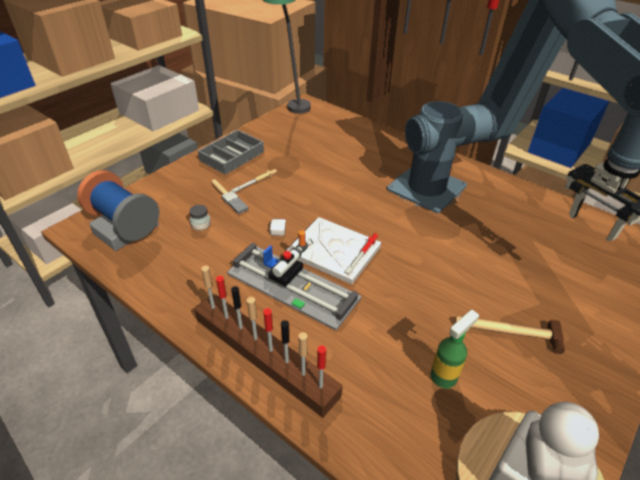

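The top view shows the plate with corners near (250,188), (392,182), (396,230) and (254,242), the tab at (353,204), the button at (336,208), the knob at (339,236) and the green mark at (300,192). The scene view confirms this layout.

```bash
cat > m.py <<'E'
from h import *
def masks(im):
    hsv=cv2.cvtColor(im,cv2.COLOR_RGB2HSV); H,S,V=[hsv[...,i].astype(int) for i in range(3)]
    return dict(blue=(H>100)&(H<130)&(S>150)&(V>60),red=((H<4)|(H>174))&(S>170)&(V>90),orange=(H>8)&(H<18)&(S>200)&(V>150),green=(H>45)&(H<80)&(S>150)&(V>80))
def blobs(m,roi,amin=6):
    x0,y0,x1,y1=roi; s=np.zeros(m.shape,np.uint8); s[y0:y1,x0:x1]=m[y0:y1,x0:x1]
    n,l,st,c=cv2.connectedComponentsWithStats(s)
    return [(st[i].tolist(),c[i].round(1).tolist()) for i in range(1,n) if st[i,4]>=amin]
E
python3 - <<'E'
from m import *
for n,roi in(("top",(245,175,400,250)),("scene",(225,225,365,325))):
    im=cv2.imread(f"pics/{n}0.png")[...,::-1].copy(); 
    for k,m in masks(im).items(): print(n,k,blobs(m,roi))
c=cal("top")
P=[onz(c,*p,0.012)[:2] for p in((250.5,187.5),(392.5,182),(396.5,230),(254.5,242))]
print(np.round(P,4))
for a,b in((0,1),(3,2),(0,3),(1,2)):
    d=P[a]-P[b]; print(np.linalg.norm(d),np.degrees(np.arctan2(d[1],d[0])))
for nm,p,z in(("tab",(353,204),.09),("btn",(336,208),.101),("knob",(339,236),.125),("green",(300,192),.012)): print(nm,onz(c,*p,z).round(4))
E
```

```text
top blue [([345, 196, 16, 17, 193], [352.7, 205.4])]
top red [([330, 203, 10, 10, 81], [334.7, 207.3])]
top orange [([335, 232, 8, 7, 37], [338.6, 235.4])]
top green [([294, 189, 11, 7, 65], [299.0, 191.8])]
scene blue [([264, 247, 14, 21, 164], [269.0, 258.1])]
scene red [([363, 247, 2, 5, 8], [363.6, 249.0]), ([283, 251, 9, 8, 49], [286.9, 255.0]), ([264, 309, 8, 16, 104], [267.5, 316.5])]
scene orange [([300, 235, 4, 9, 32], [301.6, 238.9])]
scene green [([293, 300, 10, 7, 37], [297.8, 303.2])]
[[ 0.7005  0.1347]
 [ 0.7234 -0.231 ]
 [ 0.5975 -0.2403]
 [ 0.5591  0.1187]]
0.3664373599470244 93.57903425287913
0.3610880536860636 96.10651814051853
0.14231797437309696 6.455985548667224
0.12622336272809892 4.23384601183255
tab [ 0.6436 -0.122   0.09  ]
btn [ 0.6304 -0.0811  0.101 ]
knob [ 0.5598 -0.0874  0.125 ]
green [0.6914 0.0073 0.012 ]
```

Emit:
{"api": "send_rows", "payload": {"moves": [[0, 0, 5, 0.022, -0.033, 0, 0.5], [0, 0, 10, 0.044, -0.066, 0, 0.2], [0, 0, 15, 0.066, -0.099, 0, 0], [0, 0, 20, 0.088, -0.132, 0, 0], [0, 0, 22.6, 0.11, -0.165, 0, 0]]}}

```text
time_s: 0.52
eef_pos: [0.2768, 0.3575, 0.2403]
tool_rot: [-0.046, 0.999, -0.0, -0.0]
force: [1.3, 0.7, -0.9]
width: 0.0641
finger_force: 0.0
```

Emit:
{"api": "send_rows", "payload": {"moves": [[0, 0, 0, 0.022, -0.033, 0, 0], [0, 0, 0, 0.044, -0.066, 0, 0], [0, 0, 0, 0.066, -0.099, 0, 0], [0, 0, 0, 0.088, -0.132, 0, 0], [0, 0, 0, 0.11, -0.165, 0, 0]]}}

```text
time_s: 0.93
eef_pos: [0.387, 0.1924, 0.2406]
tool_rot: [-0.043, 0.999, 0.0, -0.0]
force: [0.6, 0.2, 1.1]
width: 0.0309
finger_force: 0.0
```

Emit:
{"api": "send_rows", "payload": {"moves": [[0, 0, 0, 0.022, -0.033, 0, 0], [0, 0, 0, 0.044, -0.066, 0, 0], [0, 0, 0, 0.066, -0.099, 0, 0], [0, 0, 0, 0.088, -0.132, 0, 0], [0, 0, 0, 0.11, -0.165, 0, 0]]}}

```text
time_s: 1.35
eef_pos: [0.4971, 0.0273, 0.2404]
tool_rot: [-0.043, 0.999, 0.0, -0.0]
force: [0.8, 0.8, -0.8]
width: 0.0013
finger_force: 0.0
```

Emit:
{"api": "send_rows", "payload": {"moves": [[0, 0, 0, 0.022, -0.033, 0, 0], [0, 0, 0, 0.044, -0.066, 0, 0], [0, 0, 0, 0.066, -0.099, 0, 0], [0, 0, 0, 0.088, -0.132, 0, 0], [0, 0, 0, 0.11, -0.165, 0, 0]]}}

```text
time_s: 1.77
eef_pos: [0.6071, -0.1376, 0.24]
tool_rot: [-0.043, 0.999, 0.0, -0.0]
force: [0.1, -0.3, -0.1]
width: 0.0002
finger_force: 0.0
```

Run:
```python
from m import *
c=cal("wrist"); print(c); im=grab("wrist","w1.png")
for k,m in masks(im).items(): print(k,blobs(m,(0,0,640,480),60))
```

```text
{'camera_matrix': array([[343.36263942,   0.        , 321.46227521],
       [  0.        , 343.36263942, 238.33377725],
       [  0.        ,   0.        ,   1.        ]]), 'xyz': array([ 0.52368963, -0.14595618,  0.38395709]), 'attitude': array([-0.10095635, -0.11034046,  0.72835402,  0.6686802 ])}
blue [([316, 243, 34, 49, 1073], [331.6, 259.6])]
red [([517, 0, 22, 52, 873], [527.3, 24.7]), ([375, 254, 25, 24, 456], [386.8, 265.8])]
orange []
green []
```

View pics/w1.png

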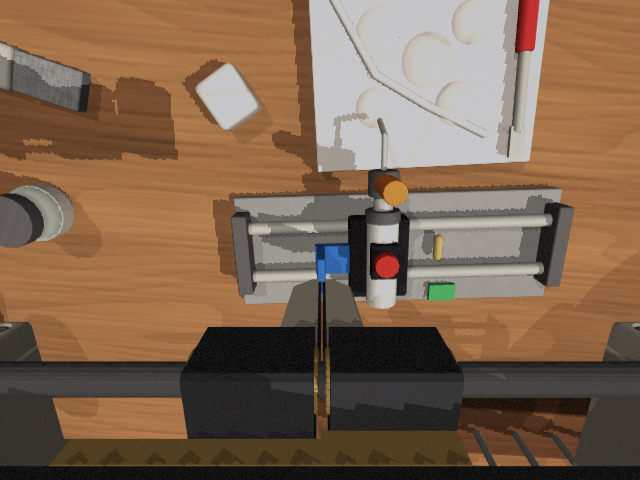

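The wrist view shows the tab's upper edge as a strip at about (321,264), the button at (387,266), the knob top at (397,190) and the green mark at (441,292).

Run:
```python
from m import *
c=cal("wrist")
im=cv2.imread("pics/w1.png")[...,::-1].copy()
h=cv2.cvtColor(im,cv2.COLOR_RGB2HSV); print([im[264,u].tolist() for u in range(314,334,2)])
m=cv2.inRange(h,(5,180,120),(22,255,255)); print(blobs(m>0,(365,170,415,210),40))
g=masks(im)["green"]; print(blobs(g,(410,270,470,310),10))
ey=np.array([-np.sin(np.radians(5)),np.cos(np.radians(5))])
for nm,p,z in(("tab",(321,264),.095),("btn",(387,265.8),.101),("knob",(397,190),.125),("green",(441,292),.012),("knobU",(397,190),.123)):
    q=onz(c,*p,z); print(nm,q.round(4),(q[:2]@ey).round(4))
```

```text
[[107, 107, 101], [29, 62, 112], [54, 104, 174], [56, 111, 185], [58, 112, 188], [51, 108, 182], [52, 102, 170], [53, 100, 171], [54, 100, 169], [52, 99, 170]]
[([383, 180, 24, 21, 76], [389.8, 188.6])]
[]
tab [ 0.6404 -0.1441  0.095 ] -0.1994
btn [ 0.6348 -0.0862  0.101 ] -0.1412
knob [ 0.5642 -0.0928  0.125 ] -0.1416
green [0.6968 0.003  0.012 ] -0.0578
knobU [ 0.5645 -0.0923  0.123 ] -0.1412
```

Emit:
{"api": "send_rows", "payload": {"moves": [[0, 0, 0, 0.02, -0.025, 0, 0], [0, 0, 0, 0.039, -0.052, 0, 0], [0, 0, 0, 0.039, -0.052, -0.03, 0], [0, 0, 0, 0.039, -0.052, -0.06, 0], [0, 0, 0, 0.039, -0.052, -0.09, 0]]}}

```text
time_s: 2.23
eef_pos: [0.6457, -0.1884, 0.1492]
tool_rot: [-0.043, 0.999, -0.0, 0.0]
force: [0.1, -0.5, -0.1]
width: 0.0006
finger_force: 0.0
```

Emit:
{"api": "send_rows", "payload": {"moves": [[0, 0, 0, 0, 0, -0.02, 0], [0, 0, 0, 0, 0, -0.04, 0], [0, 0, 0, 0, 0, -0.06, 0], [0, 0, 0, 0, 0, -0.068, 0], [0, 0, 0, 0, 0, -0.068, 0]]}}

```text
time_s: 2.65
eef_pos: [0.6438, -0.1869, 0.0797]
tool_rot: [-0.043, 0.999, 0.001, -0.003]
force: [-1.0, 0.1, -0.6]
width: 0.0002
finger_force: 0.0
```

Emit:
{"api": "send_rows", "payload": {"moves": [[0, 0, 0, -0.0005, 0.006, 0, 0], [0, 0, 0, -0.001, 0.012, 0, 0], [0, 0, 0, -0.0016, 0.018, 0, 0], [0, 0, 0, -0.002, 0.024, 0, 0], [0, 0, 0, -0.0026, 0.03, 0, 0]]}}

```text
time_s: 3.07
eef_pos: [0.6435, -0.1571, 0.0838]
tool_rot: [-0.044, 0.999, -0.0, 0.001]
force: [0.7, 0.1, 0.3]
width: 0.0006
finger_force: 0.0
```

Emit:
{"api": "send_rows", "payload": {"moves": [[0, 0, 0, -0.0005, 0.006, 0, 0], [0, 0, 0, -0.001, 0.012, 0, 0], [0, 0, 0, -0.0016, 0.018, 0, 0], [0, 0, 0, -0.002, 0.024, 0, 0], [0, 0, 0, -0.0026, 0.03, 0, 0]]}}

```text
time_s: 3.48
eef_pos: [0.6404, -0.1273, 0.0827]
tool_rot: [-0.043, 0.999, -0.0, 0.0]
force: [-1.3, -0.2, 1.9]
width: 0.0005
finger_force: 0.8
```

Run:
```python
from m import *
print(get_obs()["force"],get_obs()["eef_pos"])
c=cal("wrist"); im=grab("wrist","w2.png")
for k in("red","blue"): print(k,blobs(masks(im)[k],(0,0,640,480),60))
```

```text
[-1.2540603  -0.16456898  1.94481652] [ 0.64037778 -0.12732563  0.08272322]
red [([478, 297, 58, 55, 2271], [506.2, 323.7])]
blue [([347, 269, 65, 58, 3053], [381.5, 295.6])]
```

View pics/w2.png

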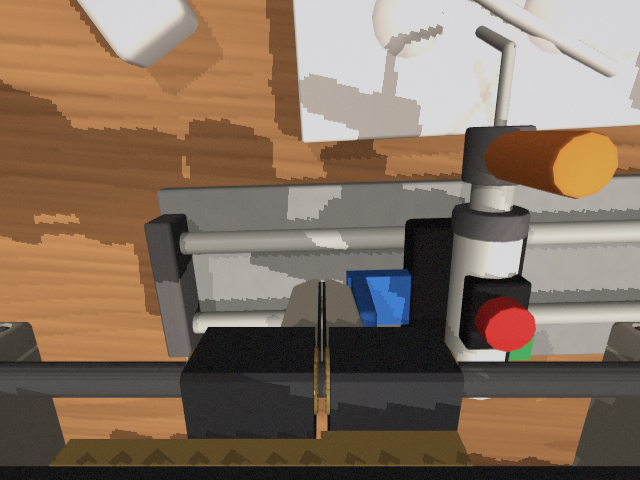

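The finger back sits behind the blue tab, which is near (380,295); the button is at (506,324).

Run:
```python
from m import *
c=cal("wrist")
ey=np.array([-np.sin(np.radians(5)),np.cos(np.radians(5))])
for nm,p,z in(("btn",(506,324),.101),("knob",(585,165),.125)):
    q=onz(c,*p,z); print(nm,q.round(4),(q[:2]@ey).round(4))
print(get_obs()["eef_pos"][:2]@ey)
```

```text
btn [ 0.6259 -0.0515  0.101 ] -0.1058
knob [ 0.5592 -0.0573  0.125 ] -0.1058
-0.18125954955464108
```

Emit:
{"api": "send_rows", "payload": {"moves": [[0, 0, 0, -0.0005, 0.006, 0, 0], [0, 0, 0, -0.001, 0.012, 0, 0], [0, 0, 0, -0.0016, 0.018, 0, 0], [0, 0, 0, -0.002, 0.023, 0, 0], [0, 0, 0, -0.0024, 0.027, 0, 0]]}}

```text
time_s: 3.95
eef_pos: [0.6378, -0.1001, 0.0825]
tool_rot: [-0.043, 0.999, 0.0, -0.0]
force: [-1.1, -1.7, 0.2]
width: 0.0003
finger_force: 0.6
```

Emit:
{"api": "send_rows", "payload": {"moves": [[0, 0, 0, -0.0003, 0.003, 0, 0], [0, 0, 0, -0.0005, 0.006, 0, 0], [0, 0, 0, -0.0008, 0.009, 0, 0], [0, 0, 0, -0.001, 0.012, 0, 0], [0, 0, 0, -0.0013, 0.015, 0, 0]]}}

```text
time_s: 4.37
eef_pos: [0.6371, -0.0908, 0.0828]
tool_rot: [-0.044, 0.999, -0.004, 0.0]
force: [-1.3, -21.8, -3.4]
width: 0.0003
finger_force: 10.5
```

Emit:
{"api": "send_rows", "payload": {"moves": [[0, 0, 0, 0, 0.001, 0, 0], [0, 0, 0, -0.0002, 0.002, 0, 0], [0, 0, 0, -0.0003, 0.003, 0, 0], [0, 0, 0, -0.0004, 0.004, 0, 0], [0, 0, 0, -0.0004, 0.005, 0, 0]]}}

```text
time_s: 4.78
eef_pos: [0.6361, -0.0819, 0.0826]
tool_rot: [-0.043, 0.999, -0.001, -0.0]
force: [-1.6, -1.7, -0.5]
width: 0.0006
finger_force: 1.0
```

Emit:
{"api": "send_rows", "payload": {"moves": [[0, 0, 0, -0.0001, 0.001, 0, 0], [0, 0, 0, -0.0002, 0.002, 0, 0], [0, 0, 0, -0.0003, 0.003, 0, 0], [0, 0, 0, -0.0003, 0.004, 0, 0], [0, 0, 0, -0.0003, 0.004, 0, 0]]}}

```text
time_s: 5.2
eef_pos: [0.6361, -0.0763, 0.0827]
tool_rot: [-0.044, 0.999, 0.0, 0.0]
force: [0.2, -0.3, 0.0]
width: 0.0006
finger_force: 0.1
```

Run:
```python
from m import *
c=cal("top"); im=grab("top","t2.png")
for k,m in masks(im).items(): print(k,blobs(m,(240,175,400,250)))
```

```text
blue [([313, 204, 10, 2, 13], [317.2, 204.2]), ([313, 208, 9, 4, 19], [317.2, 209.5])]
red []
orange []
green []
```

Emit:
{"api": "send_rows", "payload": {"moves": [[0, 0, 0, -0.0001, 0.001, 0, 0], [0, 0, 0, -0.0002, 0.002, 0, 0], [0, 0, 0, -0.0003, 0.003, 0, 0], [0, 0, 0, -0.0003, 0.004, 0, 0], [0, 0, 0, -0.0003, 0.004, 0, 0]]}}

```text
time_s: 5.67
eef_pos: [0.636, -0.075, 0.0828]
tool_rot: [-0.043, 0.999, -0.002, 0.0]
force: [-0.2, -7.4, -1.3]
width: 0.0003
finger_force: 3.9
```

Run:
```python
from m import *
c=cal("wrist"); print(get_obs()["eef_pos"],get_obs()["force"]); im=grab("wrist","w3.png")
ms=masks(im)
for k in("red","blue","green"): print(k,blobs(ms[k],(0,0,640,480),60))
```

```text
[ 0.63599421 -0.07498815  0.08278834] [-0.21697313 -7.35526181 -1.28959415]
red [([479, 294, 57, 55, 2294], [506.6, 320.5])]
blue [([347, 267, 65, 60, 3154], [381.0, 293.4])]
green []
```

View pics/w3.png

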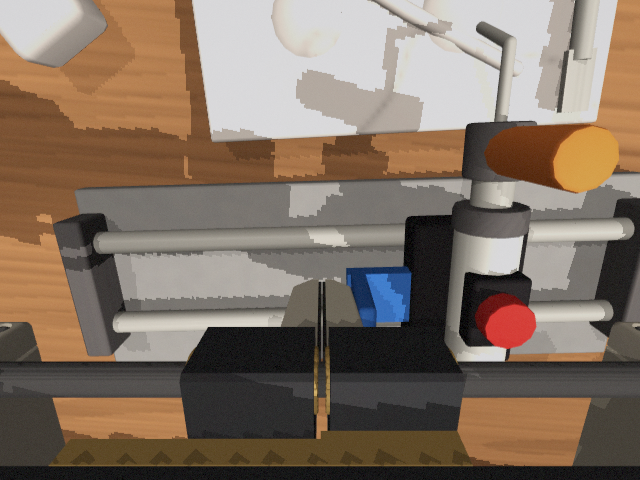

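Emit:
{"api": "send_rows", "payload": {"moves": [[0, 0, 0, 0, 0.001, 0, 0], [0, 0, 0, 0, 0.002, 0, 0], [0, 0, 0, 0, 0.003, 0, 0], [0, 0, 0, 0, 0.003, 0, 0], [0, 0, 0, 0, 0.003, 0, 0]]}}

```text
time_s: 6.13
eef_pos: [0.636, -0.0749, 0.0829]
tool_rot: [-0.043, 0.999, -0.004, 0.0]
force: [-0.8, -16.2, -2.9]
width: 0.0005
finger_force: 8.1
```

Run:
```python
from m import *
c=cal("wrist")
print(onz(c,507,321,.101).round(4),onz(c,587,160,.125).round(4))
```

```text
[ 6.202e-01 -3.000e-04  1.010e-01] [ 0.5537 -0.0059  0.125 ]
```

Emit:
{"api": "send_rows", "payload": {"moves": [[0, 0, 0, 0, -0.006, 0, 0], [0, 0, 0, 0, -0.013, 0, 0], [0, 0, 0, 0, -0.013, 0.03, 0], [0, 0, 0, 0, -0.013, 0.06, 0], [0, 0, 0, 0, -0.013, 0.07, 0]]}}

```text
time_s: 6.55
eef_pos: [0.6377, -0.0832, 0.1569]
tool_rot: [-0.043, 0.999, -0.001, 0.003]
force: [1.6, -0.3, 1.1]
width: 0.0007
finger_force: 0.0
```

Emit:
{"api": "send_rows", "payload": {"moves": [[0, 0, 0, 0, 0.015, 0.03, 0], [0, 0, 0, 0, 0.03, 0.06, 0], [0, 0, 0, 0, 0.03, 0.08, 0], [0, 0, 0, 0, 0.03, 0.08, 0], [0, 0, 0, 0, 0.03, 0.08, 0]]}}

```text
time_s: 6.97
eef_pos: [0.6363, -0.0525, 0.2335]
tool_rot: [-0.044, 0.999, -0.0, 0.001]
force: [0.9, 0.1, -0.7]
width: 0.0004
finger_force: 0.0
```

Run:
```python
from m import *
c=cal("wrist"); print(get_obs()["eef_pos"],c["xyz"]); im=grab("wrist","w4.png")
ms=masks(im)
for k in("red","green"): print(k,blobs(ms[k],(0,0,640,480),30))
h=cv2.cvtColor(im,cv2.COLOR_RGB2HSV); b=blobs(cv2.inRange(h,(8,170,60),(22,255,255))>0,(330,120,480,260),60); print(b)
r=[x for x in blobs(ms["red"],(330,180,480,340),60)]
if r: print(onz(c,*r[0][1],.101))
ct=cal("top"); grab("top","t4.png"); im=cv2.imread("pics/t4.png")[...,::-1].copy()
for k in("red","green","orange","blue"): print(k,blobs(masks(im)[k],(240,175,400,250)))
```

```text
[ 0.63625765 -0.05247995  0.23351335] [ 0.5523329  -0.06078496  0.37715028]
red [([376, 212, 27, 27, 543], [388.9, 224.9])]
green []
[([376, 126, 37, 29, 811], [394.5, 138.9])]
[0.62200255 0.00142898 0.101     ]
red [([296, 206, 10, 10, 81], [300.7, 210.4])]
green []
orange []
blue [([312, 199, 15, 17, 183], [319.4, 208.5])]
```

View pics/w4.png

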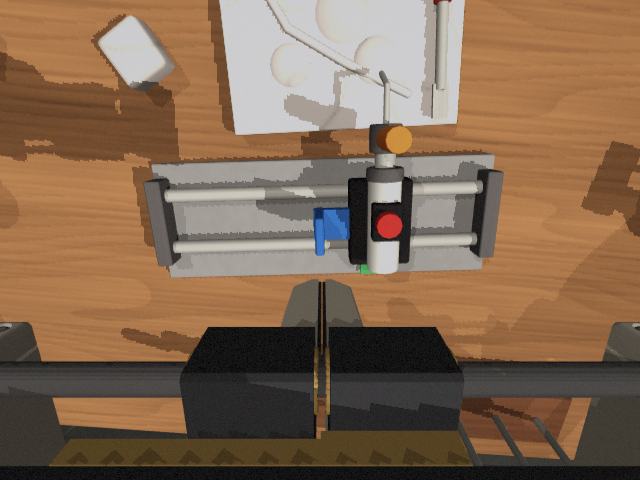

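The slide is home: the green mark at (366,269) is beside it, and the button at (389,225) casts to (0.622, 0.001). The knob top is at (398,139).

Emit:
{"api": "send_rows", "payload": {"moves": [[0, 0, 0, -0.007, 0.025, 0, 0], [0, 0, 0, -0.014, 0.053, 0, 0], [0, 0, 0, -0.014, 0.053, -0.03, 0], [0, 0, 0, -0.014, 0.053, -0.06, 0], [0, 0, 0, -0.014, 0.053, -0.09, 0]]}}

```text
time_s: 7.48
eef_pos: [0.6207, 0.0007, 0.1401]
tool_rot: [-0.044, 0.999, 0.0, -0.001]
force: [-0.4, -1.0, -0.5]
width: 0.0005
finger_force: 0.0
```

Emit:
{"api": "send_rows", "payload": {"moves": [[0, 0, 0, 0, 0, -0.01, 0], [0, 0, 0, 0, 0, -0.015, 0], [0, 0, 0, 0, 0, -0.018, 0], [0, 0, 0, 0, 0, -0.02, 0], [0, 0, 0, 0, 0, -0.022, 0]]}}

```text
time_s: 7.9
eef_pos: [0.6224, -0.0002, 0.1221]
tool_rot: [-0.043, 0.999, -0.0, 0.001]
force: [-2.1, -0.4, 3.3]
width: 0.0
finger_force: 1.4
```

Run:
```python
from m import *
import json
c=cal("wrist")
print(onz(c,398,139,.125)) if 0 else None
o=get_obs(); print(o["eef_pos"],o["force"])
```

```text
[ 6.22440453e-01 -2.08262575e-04  1.22133389e-01] [-2.09936173 -0.44427663  3.32077099]
```

Contact at the expected height; press on down.

Emit:
{"api": "send_rows", "payload": {"moves": [[0, 0, 0, 0, 0, -0.002, 0], [0, 0, 0, 0, 0, -0.004, 0], [0, 0, 0, 0, 0, -0.005, 0], [0, 0, 0, 0, 0, -0.006, 0], [0, 0, 0, 0, 0, -0.006, 0]]}}

```text
time_s: 8.32
eef_pos: [0.6225, -0.0002, 0.1172]
tool_rot: [-0.043, 0.999, -0.001, 0.001]
force: [-5.9, -1.3, 13.1]
width: 0.0004
finger_force: 6.2
```

Emit:
{"api": "send_rows", "payload": {"moves": [[0, 0, 0, 0, 0, -0.001, 0], [0, 0, 0, 0, 0, -0.002, 0], [0, 0, 0, 0, 0, -0.002, 0], [0, 0, 0, 0, 0, -0.002, 0], [0, 0, 0, 0, 0, -0.002, 0]]}}

```text
time_s: 8.73
eef_pos: [0.6226, -0.0002, 0.1171]
tool_rot: [-0.043, 0.999, -0.001, 0.002]
force: [-7.8, 0.8, 22.8]
width: 0.0004
finger_force: 11.3
```

Emit:
{"api": "send_rows", "payload": {"moves": [[0, 0, 0, 0, 0, 0.03, 0], [0, 0, 0, 0, 0, 0.06, 0.2], [0, 0, 0, -0.02, -0.001, 0.075, 0.6], [0, 0, 0, -0.045, -0.003, 0.075, 0.6], [0, 0, 0, -0.07, -0.005, 0.075, 0.6]]}}

```text
time_s: 9.15
eef_pos: [0.5525, -0.005, 0.1894]
tool_rot: [-0.043, 0.999, -0.001, 0.002]
force: [-0.2, 0.0, 0.1]
width: 0.0224
finger_force: 0.0
```

Emit:
{"api": "send_rows", "payload": {"moves": [[0, 0, 0, 0, 0, 0, 0.6], [0, 0, 0, 0, 0, 0, 0.6], [0, 0, 0, 0, 0, 0, 0.6], [0, 0, 0, 0, 0, 0, 0.6], [0, 0, 0, 0, 0, 0, 0.6]]}}

```text
time_s: 9.57
eef_pos: [0.5527, -0.0049, 0.1875]
tool_rot: [-0.043, 0.999, -0.0, 0.0]
force: [0.0, -0.7, -0.0]
width: 0.0541
finger_force: 0.0
```

Run:
```python
from m import *
c=cal("wrist"); print(get_obs()["eef_pos"],get_obs()["width"]); im=grab("wrist","w5.png")
h=cv2.cvtColor(im,cv2.COLOR_RGB2HSV); b=blobs(cv2.inRange(h,(8,170,100),(18,255,255))>0,(200,150,480,420),100); print(b)
print(blobs(masks(im)["red"],(200,150,480,479),30))
```

```text
[ 0.5527339  -0.004916    0.18752318] 0.054126219629699726
[([307, 239, 30, 43, 836], [322.3, 263.3])]
[([311, 324, 27, 24, 515], [324.0, 335.3])]
```

View pics/w5.png

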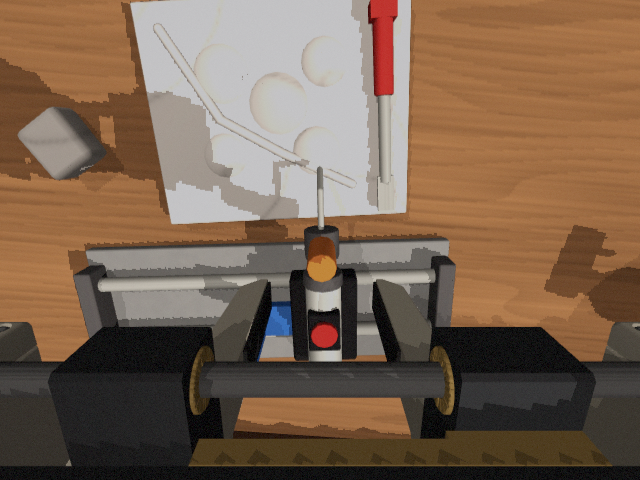

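The knob top is centred between the open fingers at about (321,269), and the pressed button is at (324,335).

Run:
```python
from m import *
c=cal("wrist"); print(onz(c,321.5,269,.125),onz(c,324,335.3,.095))
```

```text
[ 0.5534901  -0.00588566  0.125     ] [0.62180109 0.00198267 0.095     ]
```

Emit:
{"api": "send_rows", "payload": {"moves": [[0, 0, 0, 0, 0, -0.02, 0.6], [0, 0, 0, 0, 0, -0.04, 0.6], [0, 0, 0, 0, 0, -0.05, 0.6], [0, 0, 0, 0, 0, -0.05, 0.6], [0, 0, 0, 0, 0, -0.05, 0.6]]}}

```text
time_s: 10.03
eef_pos: [0.5517, -0.0048, 0.1372]
tool_rot: [-0.043, 0.999, 0.0, -0.001]
force: [0.6, 0.1, -0.2]
width: 0.0555
finger_force: 0.0
```

Emit:
{"api": "send_rows", "payload": {"moves": [[0, 0, 0, 0.001, -0.001, -0.01, 0.6], [0, 0, 0, 0.001, -0.001, -0.02, 0.6], [0, 0, 0, 0.001, -0.001, -0.026, 0.6], [0, 0, 0, 0.001, -0.001, -0.026, 0.4], [0, 0, 0, 0.001, -0.001, -0.026, 0.2]], "grip_force": 40}}

```text
time_s: 10.45
eef_pos: [0.5524, -0.0058, 0.1112]
tool_rot: [-0.043, 0.999, 0.0, -0.001]
force: [0.3, 0.4, 1.0]
width: 0.047
finger_force: 0.0
```

Emit:
{"api": "send_rows", "payload": {"moves": [[0, 0, 0, 0, 0, 0, 0], [0, 0, 0, 0, 0, 0, 0], [0, 0, 0, 0, 0, 0, 0], [0, 0, 0, 0, 0, 0, 0], [0, 0, 0, 0, 0, 0, 0]]}}

```text
time_s: 10.87
eef_pos: [0.5529, -0.0058, 0.112]
tool_rot: [-0.043, 0.999, -0.0, 0.0]
force: [-0.3, -0.6, 1.6]
width: 0.0191
finger_force: 40.0
```

Emit:
{"api": "send_rows", "payload": {"moves": [[0, 0, 0, -0.005, -0.0005, 0, 0], [0, 0, 0, -0.011, -0.001, 0, 0], [0, 0, 0, -0.017, -0.0015, 0, 0], [0, 0, 0, -0.023, -0.002, 0, 0], [0, 0, 0, -0.029, -0.0026, 0, 0]]}}

```text
time_s: 11.28
eef_pos: [0.5235, -0.0087, 0.112]
tool_rot: [-0.043, 0.999, -0.0, 0.001]
force: [3.2, -1.0, -0.2]
width: 0.0195
finger_force: 40.0
```

Emit:
{"api": "send_rows", "payload": {"moves": [[0, 0, 0, -0.006, -0.0005, 0, 0], [0, 0, 0, -0.012, -0.001, 0, 0], [0, 0, 0, -0.018, -0.0016, 0, 0], [0, 0, 0, -0.024, -0.0022, 0, 0], [0, 0, 0, -0.03, -0.0027, 0, 0]]}}

```text
time_s: 11.7
eef_pos: [0.4937, -0.0118, 0.1119]
tool_rot: [-0.043, 0.999, -0.001, 0.001]
force: [3.6, -3.6, -0.1]
width: 0.0194
finger_force: 40.0
```

Emit:
{"api": "send_rows", "payload": {"moves": [[0, 0, 0, -0.005, -0.0004, 0, 0], [0, 0, 0, -0.01, -0.0009, 0, 0], [0, 0, 0, -0.015, -0.0014, 0, 0], [0, 0, 0, -0.018, -0.0017, 0, 0], [0, 0, 0, -0.022, -0.002, 0, 0]]}}

```text
time_s: 12.12
eef_pos: [0.472, -0.0142, 0.112]
tool_rot: [-0.043, 0.999, -0.001, 0.001]
force: [5.8, -4.9, -1.3]
width: 0.0192
finger_force: 40.0
```

Emit:
{"api": "send_rows", "payload": {"moves": [[0, 0, 0, -0.001, -0.001, 0, 0], [0, 0, 0, -0.002, -0.0015, 0, 0], [0, 0, 0, -0.003, -0.002, 0, 0], [0, 0, 0, -0.005, -0.002, 0, 0], [0, 0, 0, -0.006, -0.002, 0, 0]]}}

```text
time_s: 12.53
eef_pos: [0.468, -0.015, 0.112]
tool_rot: [-0.043, 0.999, 0.0, 0.003]
force: [13.2, 2.4, -7.9]
width: 0.0194
finger_force: 40.0
```

Emit:
{"api": "send_rows", "payload": {"moves": [[0, 0, 0, -0.001, 0, 0, 0], [0, 0, 0, -0.001, 0, 0, 0], [0, 0, 0, -0.001, 0, 0, 0], [0, 0, 0, -0.001, 0, 0, 0], [0, 0, 0, -0.001, 0, 0, 0]]}}

```text
time_s: 12.95
eef_pos: [0.468, -0.015, 0.112]
tool_rot: [-0.043, 0.999, -0.0, 0.003]
force: [14.9, 2.6, -8.5]
width: 0.0195
finger_force: 40.0
```

Run:
```python
from m import *
o=get_obs(); print(o["eef_pos"],o["force"],o["width"])
c=cal("wrist"); im=grab("wrist","w6.png")
```

```text
[ 0.46802998 -0.01498853  0.11196046] [14.91372306  2.57015974 -8.50124276] 0.01951766631866588
```

View pics/w6.png

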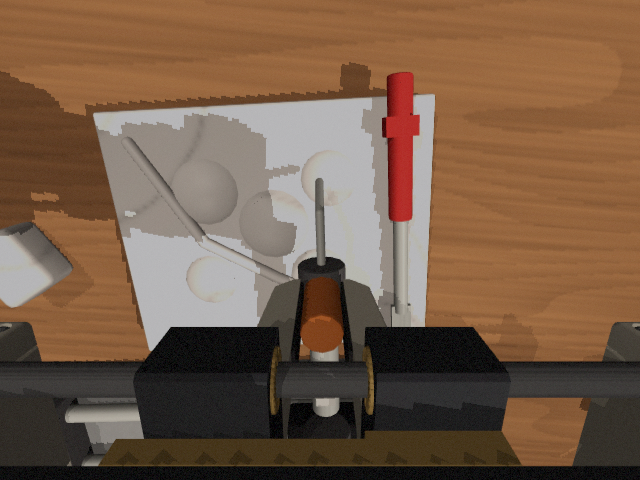

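The knob at (322,310) is held between the pads and the telescope is out over the panel. It is 85 mm out and does not move with more pull, so it is against the second stop. The chisel and panel look undisturbed.

```bash
python3 -c "
from cell import ticket
print(ticket.finish_job())"
```

```text
the job is handed in; nothing more can be done
None
```

I pushed the slide home at the green mark, pressed the red button fully down, pulled the needle out about 85 mm to its second stop, and handed the job in at about 13 s with the knob still gripped; the judging result was not shown.

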